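Put a pile of safety gear back into its stock trays

ROBOT

A 7-joint arm with a two-finger parallel gripper is mounted at the origin on the work surface. World frame = base frame: x ahead of the robot, y to its left, z up, the work surface at z = 0. Lengths are in m, angles in rad, forces in N, time in s.
With the tool pointing down it reaches from about 0.425 to 0.95 m from the base axis. Payload 16.7 kg.
Tool frame: the origin (TCP) lies on the centre line of the jaws, within the pads' length; the fingertips stand 14 mm ahead of it and the grasp point (between the pads) lies 5 mm behind it; z points along the fingers, y is the direction in which the jaws open and shut (so a half turn about z gives the same grasp; the last joint's range is limited). The gripper opens to 94 mm and grips with 3 to 60 N. Pads are 16 mm wide; open, the fingers measure 119 mm over their backs; the gripper's body (75 mm by 177 mm) begins 78 mm behind the grasp point.
Start: joints at [1.185, 0.426, 0.074, 1.606, -0.034, 1.111, -0.067], TCP at [0.158, -0.656, 0.219] pointing down, gripper open.
Joint ranges: [-2.85, 2.85], [-0.5, 2.14], [-1.23, 1.37], [0.21, 2.46], [-1.02, 4.16], [0.16, 2.05], [-2.73, 2.73]. Speed limits (rad/s): [1.89, 1.89, 2.39, 2.39, 3.01, 3.01, 3.01].

INTERFACE

Orientations are given as [roll, pitch, yaw] about the fixed x, y, z axes, in that order (R = Rz(yaw) Ry(pitch) Rx(roll)).
In Python, from workcell import sense, snapshot, camera_info, job_done gives the robot as it stands.
- The arm moves only by the tool move_arm, never from a script. Its argument "plan" is a list of rows, each a list of 5 numbers: the opening, from -1 (shut) to 1 (fully open), then the shift along the tool's x, y, z scaled (see below), then the turn about the tool's z scaled (see below). A call has 1 to 10 rows; each row is the pose to reach, as a shift and turn from the pose commanded when the call began, along the tool's axes at that moment, turning the shorter way round; what a row does not reach only later rows make up. The controller multiplies each number of a shift by 0.25 m and each number of a turn by 180 degrees. A row lasts 1/8 s, in which the tool goes at most 62.5 mm and 10.7 degrees, less where a joint would pass 70% of its speed; a pose out of reach is approached as far as the arm can. A call with a number of a shift or a turn outside -1 to 1 is refused whole. A call with a gripper value outside its range is refused whole. The fingers move at their own pace and stop on an object; "squeeze" is the grip in N (left out, the last holds). Time passes only in rows, so rows that repeat a pose let the fingers close. It gives the time, the measured TCP pose, the force and the opening at its end, in the units of the state.
- sense(): the state, without advancing time (a new reading comes with each control period).
- snapshot(name): name is "scene" or "top" or "wrist"; returns the picture (480x640x3 uint8, red, green, blue); there is no depth.
- camera_info(name): a dict with "fx", "fy", "cx", "cy" (pixels), "pose" (4x4, takes a point from camera to world coordinates). Camera axes: x right, y up, looking along -z (the intrinsics and any distortion apply to the point x, -y, -z); pixel columns grow to the right and rows downward; lengths in m; the calibration is good to about 2 mm. A picture is of the moment at which its call begins: read the wrist's pose just before it. camera_info takes no time and is no camera call; for the wrist camera it gives the pose at the moment of the call.
- job_done(): hands the job in, once; it reports no verdict.
The state is a dict: "clock": time; "joints": joint angles; "qvel": joint speeds; "tau": joint torques, N m; "tool_pos": TCP position; "tool_rot": TCP orientation; "ft_force": force on the tool from outside, world axes, zero at the start; "moment": the same for the moment, N m; "finger_gap": finger opening in m.
Only numpy, scipy, OpenCV 4.12 (cv2) and the standard library are available. Lean on these libraries where they do the work, as an engineer would, in place of code of your own. Each camera call takes 0.05 s, during which the arm holds its last target. There are 200 camera calls.

TASK

Clear the pile of returned safety gear on the bench: put the filter canister, the tub, the spectacle case and the carton each back into the stock tray that already holds its own kind. Set every piece down upright in the middle of that tray's empty front part, the case and the carton lengthwise with the tray, and let none of them drop or topple. Leave the spray bottle behind the pile where it stands.

Things in the scene. Friction and masses are not known exactly. Their poses are not given: they have to be found in the camera images.
- carton_mid (a point): Closed brown cardboard carton (earplug refills), 140 mm (its x) by 60 mm (its y) by 50 mm high; the point is its centre, half-way up. It stands on the bench at the bottom of the pile. z up.
- case_mid (a point): Hard black spectacle case, closed, 164 mm (its x) by 60 mm (its y) by 46 mm high with a flat top; the point is its centre, half-way up. At the start it lies crosswise on the carton, overhanging at both ends. z up.
- tub_mid (a point): White round tub with a grey screw lid, 48 mm diameter, 70 mm high, straight-sided; the point is its centre, half-way up. At the start it stands upright on the case, towards one end. z up along its axis.
- canister_mid (a point): Grey round respirator filter canister: body 62 mm diameter and 40 mm high, on it a threaded metal neck 40 mm in diameter and 12 mm high (52 mm in all); the point is its centre, 26 mm above its underside. At the start it stands on the other end of the case, neck up. z up along its axis.
- place_carton (a point): Green stock tray, fixed; its back part holds a carton of the same size. Point: middle of its EMPTY front part, on the floor (4 mm above the bench). x: along the tray, away from the robot; y across; z up. Front part inside 190 (x) by 128 mm (y); side walls 34 mm high from the bench, front wall and divider 22 mm, 3 mm thick. Back part begins 98 mm along +x, stock up to 74 mm high. Trays differ only in stock.
- place_case (a point): Green stock tray, fixed; its back part holds a spectacle case of the same kind. Point: middle of its EMPTY front part, on the floor (4 mm above the bench). x: along the tray, away from the robot; y across; z up. Front part inside 190 (x) by 128 mm (y); side walls 34 mm high from the bench, front wall and divider 22 mm, 3 mm thick. Back part begins 98 mm along +x, stock up to 74 mm high. Trays differ only in stock.
- place_tub (a point): Green stock tray, fixed; its back part holds three tubs of the same kind. Point: middle of its EMPTY front part, on the floor (4 mm above the bench). x: along the tray, away from the robot; y across; z up. Front part inside 190 (x) by 128 mm (y); side walls 34 mm high from the bench, front wall and divider 22 mm, 3 mm thick. Back part begins 98 mm along +x, stock up to 74 mm high. Trays differ only in stock.
- place_canister (a point): Green stock tray, fixed; its back part holds two filter canisters of the same kind. Point: middle of its EMPTY front part, on the floor (4 mm above the bench). x: along the tray, away from the robot; y across; z up. Front part inside 190 (x) by 128 mm (y); side walls 34 mm high from the bench, front wall and divider 22 mm, 3 mm thick. Back part begins 98 mm along +x, stock up to 74 mm high. Trays differ only in stock.
- spray_mid (a point): Bystander: small white lens-cleaner spray bottle, 36 mm diameter, 85 mm high, standing loose on the bench just beyond the pile; the point is its centre, half-way up. To be left alone.

How it is judged:
At the end, for the whole second after the job is handed in: Each piece rests released and upright (0.1 rad) on the floor of the empty front part of the tray with its own kind, its centre within 15 mm of the middle seen from above and 4 mm of its resting height; case and carton lengthwise with the tray within 0.2 rad, either way round (horizontal distance between carton_mid and place_carton below 0.015 m and z of carton_mid in the frame of place_carton between 0.021 and 0.029 m and angle between each of carton_mid, case_mid, tub_mid, canister_mid's own z axis and vertical below 0.1 rad and linear speed of each of carton, case, tub, canister below 0.01 m/s and angle between the x axis of carton_mid and the x axis of place_carton, either way round below 0.2 rad and horizontal distance between case_mid and place_case below 0.015 m and z of case_mid in the frame of place_case between 0.019 and 0.027 m and angle between the x axis of case_mid and the x axis of place_case, either way round below 0.2 rad and horizontal distance between tub_mid and place_tub below 0.015 m and z of tub_mid in the frame of place_tub between 0.031 and 0.039 m and horizontal distance between canister_mid and place_canister below 0.015 m and z of canister_mid in the frame of place_canister between 0.022 and 0.03 m); the robot touches nothing.
It fails at once if one of the four pieces is tipped over (leans more than 35 degrees) (angle between any of carton_mid, case_mid, tub_mid, canister_mid's own z axis and vertical above 0.61 rad).
It fails at once if one of the four pieces is dropped (moves faster than 0.7 m/s with no finger on it, a fall of some 25 mm) ((contact force between the fingers and carton below 0.02 N and linear speed of carton above 0.7 m/s) or (contact force between the fingers and case below 0.02 N and linear speed of case above 0.7 m/s) or (contact force between the fingers and tub below 0.02 N and linear speed of tub above 0.7 m/s) or (contact force between the fingers and canister below 0.02 N and linear speed of canister above 0.7 m/s)).
It fails at once if the spray bottle is moved by more than 25 mm (distance of spray_mid from where it was at the start of the episode above 0.025 m).
It also fails if it takes over 125 s, if anything falls off the work surface, if the arm or the gripper's body presses on something with over 40 N, if the wrist force passes 120 N, or if a joint passes its speed limit or range.

## Working session

There is one attempt and no reset: what is moved stays moved. The work goes in short steps, Python scripts to look and compute and a tool call to move; the robot and the scene stay as the last step left them, time stands still between calls to the robot, and variables do not carry over. Pictures are saved under pics/ and viewed, about 12 in all and at most 16, crops included, and the job is handed in when it is done.

Besides the shell and the picture viewer there is one more tool, called as a command line: name --pt "numbers of a row" for each row, then --argument value for the rest. move_arm: Moves the arm, as the interface text tells. Its arguments: {"type":"object","properties":{"plan":{"type":"array","items":{"type":"array","items":{"type":"number","minimum":-1,"maximum":1}}},"squeeze":{"type":"number"}},"required":["plan"]}

```bash
ls; mkdir -p pics
python3 - <<'E'
from workcell import *
import cv2,numpy as np
np.set_printoptions(precision=4,suppress=True)
print(sense())
for n in ("scene","top"):
    print(n,camera_info(n)); cv2.imwrite(f"pics/{n}0.png",snapshot(n)[:,:,::-1])
E
```

```text
pics
{'clock': 0.0, 'joints': array([ 1.1845,  0.4267,  0.0738,  1.6066, -0.0341,  1.1108, -0.0671]), 'qvel': array([ 0.0003,  0.0006, -0.0008,  0.0001,  0.0005, -0.    , -0.0008]), 'tau': array([  0.0004, -93.5781,   3.6661, -45.4172,  -0.0491,   0.0201,
         0.    ]), 'tool_pos': array([ 0.1582, -0.6558,  0.2188]), 'tool_rot': array([-3.1403,  0.0001,  0.2368]), 'ft_force': array([ 0.3557, -0.7017, -0.1989]), 'moment': array([-0.0005,  0.0081,  0.0065]), 'finger_gap': 0.0942480597368906}
scene {'fx': 516.0952186766707, 'fy': 516.0952186766707, 'cx': 323.1303651518546, 'cy': 238.35407558020864, 'pose': array([[-0.8864, -0.3176,  0.3368,  0.9885],
       [ 0.4627, -0.6306,  0.6231,  0.6857],
       [ 0.0144,  0.7082,  0.7059,  0.892 ],
       [ 0.    ,  0.    ,  0.    ,  1.    ]])}
top {'fx': 578.3272563836364, 'fy': 578.3272563836364, 'cx': 323.8865904244736, 'cy': 240.7843200477478, 'pose': array([[-0.0284,  0.9978, -0.0601,  0.5101],
       [-0.9996, -0.0286, -0.0023,  0.0058],
       [-0.004 ,  0.06  ,  0.9982,  1.3395],
       [ 0.    ,  0.    ,  0.    ,  1.    ]])}
```

View pics/scene0.png

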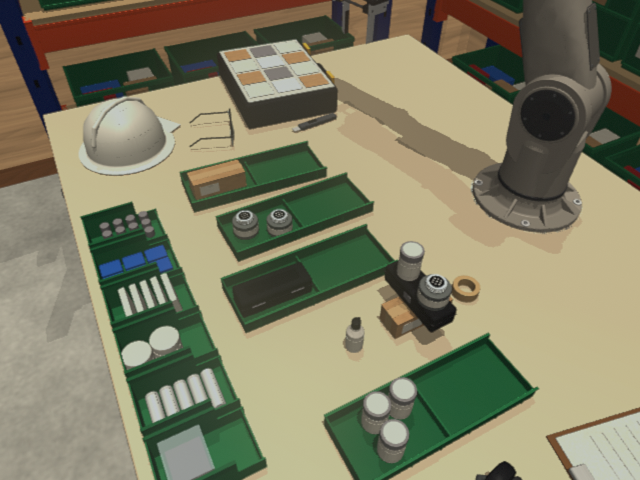

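View pics/top0.png

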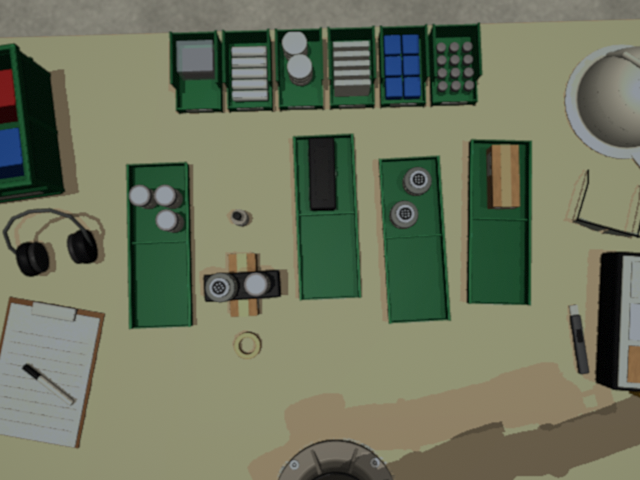

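```bash
cat > h.py <<'E'
import numpy as np,cv2
from workcell import *
np.set_printoptions(precision=4,suppress=True)
def K(i): return np.array([[i['fx'],0,i['cx']],[0,i['fy'],i['cy']],[0,0,1]])
def proj(i,P):
    P=np.atleast_2d(P); T=np.linalg.inv(i['pose']); c=P@T[:3,:3].T+T[:3,3]
    c=c*[1,-1,-1]; q=c@K(i).T
    return q[:,:2]/q[:,2:]
def unproj(i,uv,z):
    uv=np.atleast_2d(uv); d=np.c_[uv,np.ones(len(uv))]@np.linalg.inv(K(i)).T*[1,-1,-1]
    d=d@i['pose'][:3,:3].T; o=i['pose'][:3,3]
    return o+d*((z-o[2])/d[:,2])[:,None]
def zoom(im,r0,r1,c0,c1,s):
    return cv2.resize(im[r0:r1,c0:c1],None,fx=s,fy=s,interpolation=cv2.INTER_CUBIC)
E
cat > tr.py <<'E'
from h import *
from scipy.optimize import minimize
i=camera_info("top"); im=cv2.imread("pics/top0.png")
b,g,r=[im[:,:,k].astype(int) for k in range(3)]
m=((g>r*1.5)&(g>b*1.15)).astype(np.uint8)
n,l,st,_=cv2.connectedComponentsWithStats(m)
def hull(p): # front-centre frame: x,y,yaw,back end
    x,y,a,L=p; Z=np.array([[u,v,z] for u in(-.098,L) for v in(-.067,.067) for z in(0,.034)])
    c,s=np.cos(a),np.sin(a); P=np.c_[x+c*Z[:,0]-s*Z[:,1],y+s*Z[:,0]+c*Z[:,1],Z[:,2]]
    return cv2.convexHull(proj(i,P).astype(np.float32))
for k in range(1,n):
    x,y,w,h,A=st[k]
    if A<3000 or y<125 or h>200: continue
    H=cv2.convexHull(np.argwhere(l==k)[:,::-1].astype(np.float32))
    (cx,cy),(a_,b_),_=cv2.minAreaRect(H)
    W=unproj(i,[[cx,cy+40]],.01)[0]
    def cost(p):
        h2=hull(p); I,_=cv2.intersectConvexConvex(H,h2)
        return cv2.contourArea(H)+cv2.contourArea(h2)-2*I
    R=min((minimize(cost,[W[0],W[1],a,.25],method='Nelder-Mead',options=dict(initial_simplex=np.array([W[0],W[1],a,.25])+np.r_[np.zeros((1,4)),np.diag([.02,.02,.1,.03])],maxiter=800)) for a in(-.1,0,.1)),key=lambda R:R.fun)
    print(st[k],R.x,R.fun, np.hypot(*R.x[:2]))
    for j in [R.x]:
        cv2.polylines(im,[np.int32(np.round(hull(j)))],1,(0,0,255))
        cv2.circle(im,tuple(np.int32(np.round(proj(i,[j[0],j[1],.004])[0]))),2,(0,255,255),-1)
cv2.imwrite("pics/tr.png",zoom(im,120,345,110,545,1.8))
cv2.imwrite("pics/pile.png",zoom(cv2.imread("pics/top0.png"),200,330,190,300,5)[:600])
E
python3 tr.py
```

```text
[ 293  134   68  166 8010] [0.5583 0.0001 0.0192 0.2719] 208.65605731168762 0.5582773880921091
[ 468  140   64  165 7932] [ 0.535  -0.3881 -0.0577  0.2723] 168.3961871403735 0.6609200351352875
[ 379  156   71  167 8576] [ 0.5014 -0.1987  0.0264  0.272 ] 28.419088007183746 0.5393756126057432
[ 127  163   65  166 8500] [0.5034 0.386  0.0056 0.2725] 123.6787026146194 0.634387575122747
```

View pics/tr.png

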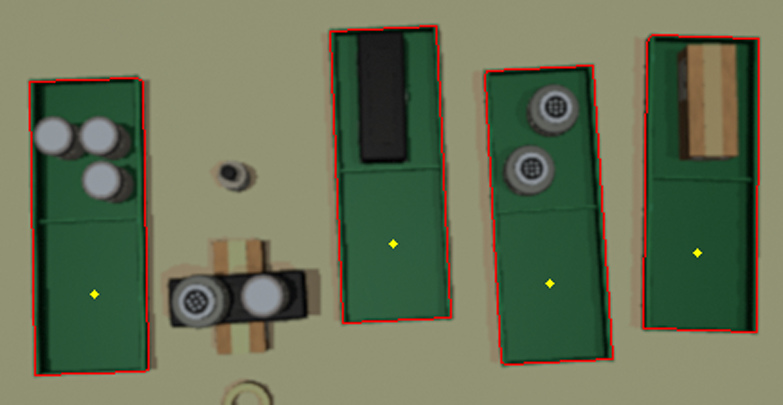

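View pics/pile.png

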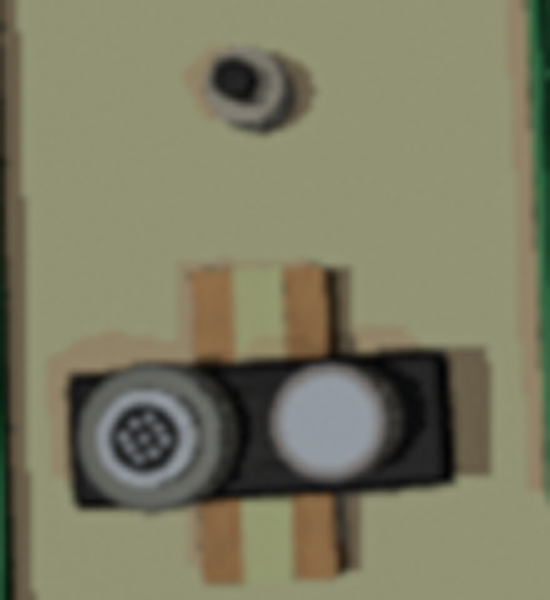

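Run:
```python
from h import *
i=camera_info("top")
def f(n,p,z):
    p=(np.array(p,float)+.5)/5-.5+[190,200]; w=unproj(i,p,z); print(n,w[:,:2].tolist(),'mean',w.mean(0))
    return w
f('can',[[145,438]],.148)
f('tub',[[329,420]],.166)
w=f('case',[[68,378],[448,352],[455,483],[78,507]],.096)
print(np.linalg.norm(w-np.roll(w,-1,0),axis=1), np.arctan2(*(w[0]-w[1]+w[3]-w[2])[[1,0]]))
w=f('carton',[[190,267],[325,264],[337,578],[207,584]],.05)
print(np.linalg.norm(w-np.roll(w,-1,0),axis=1), np.arctan2(*(w[0]-w[3]+w[1]-w[2])[[1,0]]))
f('spray',[[237,78]],.085)
```

```text
can [[0.4924206497464525, 0.22765219511575915]] mean [0.4924 0.2277 0.148 ]
tub [[0.49784320553203687, 0.14963736643386705]] mean [0.4978 0.1496 0.166 ]
case [[0.5182854668838134, 0.26997703692928204], [0.5247965658720282, 0.10646268349596116], [0.46866485229152655, 0.10479546905978962], [0.46298883808457947, 0.2665659916857157]] mean [0.4937 0.187  0.096 ]
[0.1636 0.0562 0.1619 0.0554] 1.6082447805776963
carton [[0.5665108135365187, 0.22446757125031966], [0.5661290482132965, 0.1641587494703657], [0.4266532709295919, 0.16179099099783972], [0.4256301595094197, 0.21951422444504304]] mean [0.4962 0.1925 0.05  ]
[0.0603 0.1395 0.0577 0.141 ] 0.026107629465024637
spray [[0.6468412777515761, 0.19651616829040278]] mean [0.6468 0.1965 0.085 ]
```

```bash
cat > go.py <<'E'
import sys; from h import *
s=sense(); p=s['tool_pos']; yaw=s['tool_rot'][2]
t=np.array([float(v) for v in sys.argv[1:]]); d=t[:3]-p; c,sn=np.cos(yaw),np.sin(yaw)
dy=(t[3]-yaw+np.pi)%(2*np.pi)-np.pi
print(s['clock'],p,s['tool_rot'],s['joints'],s['finger_gap'],s['ft_force'])
print('unit shift',np.round(np.array([c*d[0]+sn*d[1],sn*d[0]-c*d[1],-d[2]])/.25,3),'turn',round(-dy/np.pi,4))
E
python3 go.py .40 -.45 .26 .9
```

```text
0.1 [ 0.1582 -0.6558  0.2189] [-3.1405  0.0001  0.2367] [ 1.1845  0.4266  0.0738  1.6065 -0.0341  1.1108 -0.0671] 0.09405402120057488 [-0.6596 -0.4002  0.2883]
unit shift [ 1.133 -0.574 -0.164] turn -0.2111
```

move_arm --pt "1 0.2 -0.1 -0.05 -0.05" --pt "1 0.4 -0.2 -0.1 -0.1" --pt "1 0.6 -0.3 -0.16 -0.15" --pt "1 0.8 -0.4 -0.16 -0.2" --pt "1 0.95 -0.5 -0.16 -0.21" --pt "1 0.95 -0.5 -0.16 -0.21" --squeeze 15

```text
clock: 0.85
tool_pos: [0.3627, -0.476, 0.2594]
tool_rot: [-3.141, -0.001, 0.902]
ft_force: [-0.5, -1.1, 0.5]
finger_gap: 0.0941
```

```bash
python3 go.py .48 -.22 .26 1.3
```

```text
0.85 [ 0.3627 -0.476   0.2594] [-3.1414 -0.0012  0.9023] [ 0.9383  0.2751 -0.1536  1.7283  0.0444  1.142   0.1034] 0.09405353365153266 [-0.4877 -1.131   0.5305]
unit shift [ 1.094 -0.266 -0.002] turn -0.1266
```

move_arm --pt "1 0.25 -0.06 0 -0.04" --pt "1 0.5 -0.13 0 -0.08" --pt "1 0.75 -0.2 0 -0.12" --pt "1 1 -0.26 0 -0.125" --pt "1 1 -0.26 0 -0.125"

```text
clock: 1.48
tool_pos: [0.4664, -0.2399, 0.2596]
tool_rot: [3.141, -0.001, 1.294]
ft_force: [0.3, -0.2, 0.4]
finger_gap: 0.0942
```

```bash
python3 go.py .498 .0 .26 1.608
```

```text
1.475 [ 0.4664 -0.2399  0.2596] [ 3.1414 -0.0007  1.2937] [ 0.6819  0.1655 -0.3678  1.8741  0.0653  1.1136  0.0128] 0.09419395863920205 [ 0.3119 -0.2075  0.4208]
unit shift [ 0.958 -0.141 -0.002] turn -0.1001
```

move_arm --pt "1 0.25 -0.04 0 -0.03" --pt "1 0.5 -0.07 0 -0.06" --pt "1 0.75 -0.11 0 -0.09" --pt "1 0.958 -0.141 0 -0.1" --pt "1 0.958 -0.141 0 -0.1" --pt "1 0.958 -0.141 0 -0.1"

```text
clock: 2.22
tool_pos: [0.4979, -0.0047, 0.2592]
tool_rot: [-3.141, 0.0, 1.602]
ft_force: [0.4, -0.4, 1.3]
finger_gap: 0.0942
```

```bash
python3 go.py .498 .15 .24 1.608
python3 - <<'E'
from h import *
i=camera_info("wrist"); print(i); cv2.imwrite("pics/w1.png",snapshot("wrist")[:,:,::-1])
for n,P in dict(can=[.4924,.2277,.148],tub=[.4978,.1496,.166],case=[.5248,.1065,.096]).items(): print(n,proj(i,P))
E
```

```text
2.225 [ 0.4979 -0.0047  0.2592] [-3.141   0.0003  1.6015] [ 0.414   0.1393 -0.5802  1.917   0.0853  1.11   -0.1691] 0.0942040056171971 [ 0.3641 -0.363   1.3058]
unit shift [0.619 0.019 0.077] turn -0.0021
{'fx': 385.62211649856397, 'fy': 385.62211649856397, 'cx': 311.37754199117524, 'cy': 237.74962196760683, 'pose': array([[ 0.9995, -0.0295, -0.0083,  0.4953],
       [ 0.0306,  0.9577,  0.286 ,  0.078 ],
       [-0.0005, -0.2861,  0.9582,  0.424 ],
       [ 0.    ,  0.    ,  0.    ,  1.    ]])}
can [[ 314.5836 -149.298 ]]
tub [[319.6105  -4.3162]]
case [[349.8195  86.3374]]
```

View pics/w1.png

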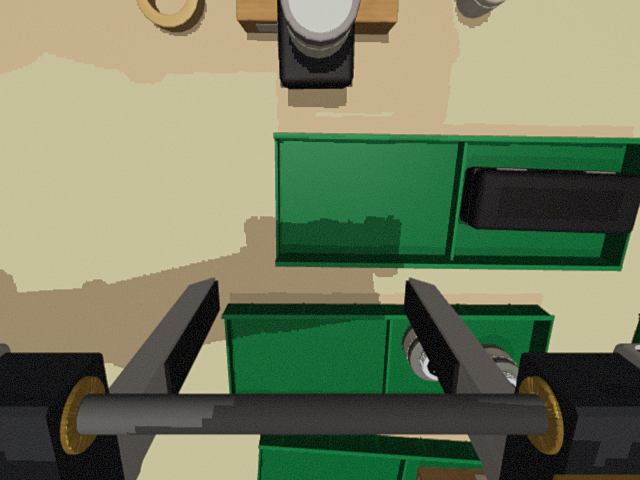

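move_arm --pt "1 0.2 0.01 0.02 0" --pt "1 0.4 0.015 0.05 0" --pt "1 0.55 0.019 0.077 0" --pt "1 0.62 0.019 0.077 0" --pt "1 0.62 0.019 0.077 0" --pt "1 0.62 0.019 0.077 0"

```text
clock: 3.02
tool_pos: [0.498, 0.15, 0.2401]
tool_rot: [-3.141, 0.001, 1.601]
ft_force: [-0.7, 0.7, -0.6]
finger_gap: 0.0941
```

```bash
python3 go.py .498 .15 .126 1.602;python3 - <<'E'
from h import *
i=camera_info("wrist"); print(proj(i,[[.5583,.0001,.004]])); cv2.imwrite("pics/w2.png",snapshot("wrist")[:,:,::-1])
for n,P in dict(can=[.4924,.2277,.148],tub=[.4978,.1496,.166],case=[.5183,.27,.096]).items(): print(n,proj(i,P))
E
```

```text
3.025 [0.498  0.15   0.2401] [-3.1414  0.0005  1.6009] [ 0.1859  0.2141 -0.6836  1.8922  0.1526  1.0876 -0.5277] 0.09406660781623417 [-0.7164  0.7329 -0.6141]
unit shift [0.    0.    0.457] turn -0.0003
[[359.1823 331.5652]]
can [[306.5592 130.4897]]
tub [[311.3047 254.9126]]
case [[343.8924  70.9216]]
```

View pics/w2.png

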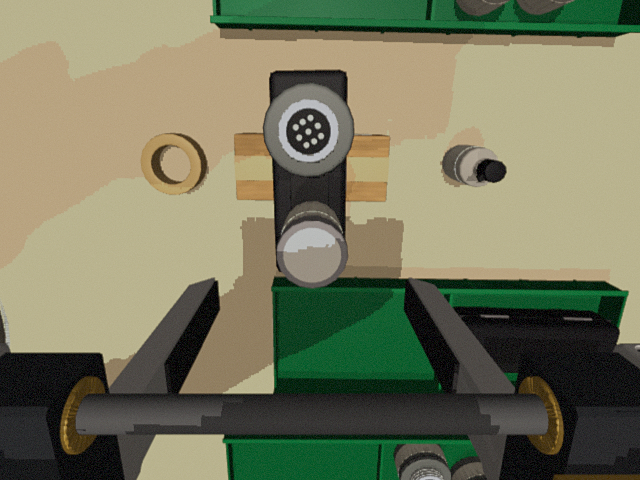

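move_arm --pt "1 0 0 0.1 0" --pt "1 0 0 0.2 0" --pt "1 0 0 0.3 0" --pt "1 0 0 0.4 0" --pt "1 0 0 0.457 0" --pt "1 0 0 0.457 0" --pt "-1 0 0 0.457 0" --pt "-1 0 0 0.457 0" --pt "-1 0 0 0.457 0" --pt "-1 0 0 0.457 0" --squeeze 12

```text
clock: 4.32
tool_pos: [0.4977, 0.1519, 0.1263]
tool_rot: [3.141, -0.0, 1.603]
ft_force: [-0.6, 0.8, 0.5]
finger_gap: 0.0576
```

move_arm --pt "-1 0 0 0 0" --pt "-1 0 0 0 0" --pt "-1 0 0 -0.03 0"

```text
clock: 4.7
tool_pos: [0.4972, 0.1518, 0.1333]
tool_rot: [-3.14, 0.0, 1.604]
ft_force: [0.2, -0.2, -1.2]
finger_gap: 0.0479
```

move_arm --pt "-1 0 0 -0.1 0" --pt "-1 0 0 -0.2 0" --pt "-1 0 0 -0.3 0" --pt "-1 0 0 -0.4 0" --pt "-1 0 0 -0.45 0" --pt "-1 0 0 -0.45 0"

```text
clock: 5.45
tool_pos: [0.4978, 0.1519, 0.2465]
tool_rot: [3.14, -0.0, 1.603]
ft_force: [-0.9, 0.3, -1.4]
finger_gap: 0.0476
```

```bash
python3 go.py .5034 .387 .245 1.576; python3 go.py .5034 .387 .245 1.576 | tail -1
python3 - <<'E'
from h import *
cv2.imwrite("pics/s1.png",zoom(snapshot("scene")[:,:,::-1],200,480,300,580,2))
E
```

```text
5.45 [0.4978 0.1519 0.2465] [ 3.1404 -0.0001  1.6032] [ 0.1896  0.2084 -0.6902  1.8845  0.1489  1.0989 -0.5255] 0.04760338002198416 [-0.8824  0.3248 -1.4265]
unit shift [0.939 0.053 0.006] turn 0.0087
unit shift [0.939 0.053 0.006] turn 0.0087
```

View pics/s1.png

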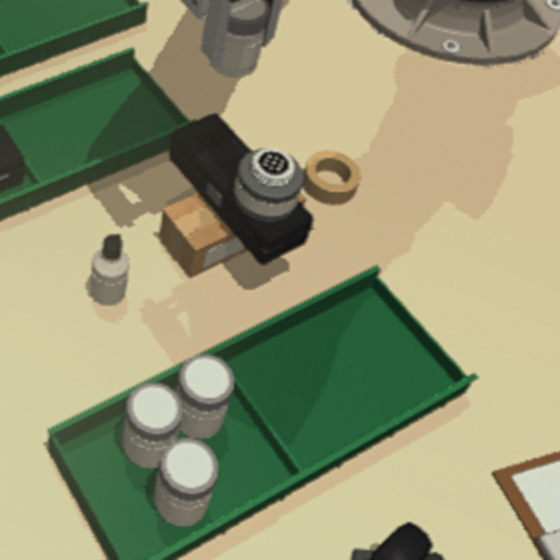

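move_arm --pt "-1 0.12 0.01 0 0" --pt "-1 0.25 0.02 0 0" --pt "-1 0.4 0.03 0 0" --pt "-1 0.55 0.04 0 0" --pt "-1 0.7 0.05 0 0" --pt "-1 0.84 0.053 0 0.005" --pt "-1 0.94 0.053 0 0.009" --pt "-1 0.94 0.053 0 0.009" --pt "-1 0.94 0.053 0 0.009"

```text
clock: 6.62
tool_pos: [0.5031, 0.3863, 0.245]
tool_rot: [-3.14, 0.001, 1.575]
ft_force: [0.0, 0.1, -0.3]
finger_gap: 0.0477
```

```bash
python3 go.py .5034 .388 .037 1.576
```

```text
6.625 [0.5031 0.3863 0.245 ] [-3.1405  0.0011  1.5751] [-0.2136  0.4277 -0.7245  1.6362  0.2999  1.194  -1.001 ] 0.04766106954191023 [ 0.0449  0.1119 -0.2923]
unit shift [0.007 0.001 0.832] turn -0.0003
```

move_arm --pt "-1 0.005 0 0.12 0" --pt "-1 0.005 0 0.25 0" --pt "-1 0.005 0 0.38 0" --pt "-1 0.005 0 0.5 0" --pt "-1 0.005 0 0.62 0" --pt "-1 0.005 0 0.74 0" --pt "-1 0.005 0 0.81 0" --pt "-1 0.005 0 0.832 0" --pt "-1 0.005 0 0.837 0" --pt "-1 0.005 0 0.837 0"

```text
clock: 7.88
tool_pos: [0.5036, 0.3887, 0.0377]
tool_rot: [3.141, -0.001, 1.575]
ft_force: [-0.0, -0.0, -0.4]
finger_gap: 0.0476
```

move_arm --pt "-1 0 0 0.004 0" --pt "-1 0 0 0.008 0" --pt "-1 0 0 0.008 0"

```text
clock: 8.25
tool_pos: [0.5032, 0.3885, 0.0348]
tool_rot: [3.141, -0.0, 1.575]
ft_force: [0.2, -0.2, -0.6]
finger_gap: 0.0476
```

move_arm --pt "-1 0 0 0.004 0" --pt "-1 0 0 0.004 0" --pt "0.6 0 0 0.004 0" --pt "0.6 0 0 0.004 0" --pt "0.6 0 0 0.004 0" --pt "0.6 0 0 0.004 0" --pt "0.6 0 0 -0.1 0" --pt "0.6 0 0 -0.3 0" --pt "0.6 0 0 -0.5 0" --pt "1 0 0 -0.8 0"

```text
clock: 9.5
tool_pos: [0.5028, 0.3879, 0.2233]
tool_rot: [-3.14, 0.001, 1.575]
ft_force: [0.4, 0.6, -0.1]
finger_gap: 0.0822
```

```bash
python3 go.py .493 .22 .24 1.608
python3 - <<'E'
from h import *
i=camera_info("top");a=snapshot("top")[:,:,::-1]; cv2.imwrite("pics/t2.png",a)
E
```

```text
9.5 [0.5028 0.3879 0.2233] [-3.1403  0.0008  1.5752] [-0.2188  0.4479 -0.7222  1.6588  0.3174  1.1574 -1.0171] 0.08217679243486502 [ 0.3876  0.5592 -0.1316]
unit shift [-0.671 -0.042 -0.067] turn -0.0104
```

move_arm --pt "1 -0.15 -0.01 -0.06 0" --pt "1 -0.35 -0.02 -0.06 -0.005" --pt "1 -0.55 -0.03 -0.06 -0.01" --pt "1 -0.64 -0.042 -0.06 -0.01" --pt "1 -0.64 -0.042 -0.06 -0.01" --pt "1 -0.64 -0.042 -0.06 -0.01"

```text
clock: 10.3
tool_pos: [0.4934, 0.2293, 0.2374]
tool_rot: [3.141, -0.001, 1.607]
ft_force: [0.2, 1.2, 0.3]
finger_gap: 0.0945
```

```bash
python3 go.py .493 .2277 .116 1.608
```

```text
10.3 [0.4934 0.2293 0.2374] [ 3.1412 -0.0005  1.6071] [ 0.0746  0.2719 -0.7391  1.8446  0.204   1.1017 -0.7027] 0.09446921595366667 [0.2265 1.1976 0.3053]
unit shift [-0.006 -0.002  0.486] turn -0.0003
```

move_arm --pt "1 -0.006 -0.002 0.12 0" --pt "1 -0.006 -0.002 0.25 0" --pt "1 -0.006 -0.002 0.37 0" --pt "1 -0.006 -0.002 0.45 0" --pt "1 -0.006 -0.002 0.48 0" --pt "1 -0.006 -0.002 0.484 0" --pt "-1 -0.006 -0.002 0.484 0" --pt "-1 -0.006 -0.002 0.484 0" --pt "-1 -0.006 -0.002 0.484 0" --pt "-1 -0.006 -0.002 0.484 0" --squeeze 15

```text
clock: 11.55
tool_pos: [0.4931, 0.2269, 0.1166]
tool_rot: [3.141, -0.0, 1.606]
ft_force: [-1.2, -0.9, 3.4]
finger_gap: 0.0616
```

move_arm --pt "-1 0 0 0 0" --pt "-1 0 0 0 0" --pt "-1 0 0 -0.04 0" --pt "-1 0 0 -0.1 0" --pt "-1 0 0 -0.2 0" --pt "-1 0 0 -0.3 0" --pt "-1 0 0 -0.4 0" --pt "-1 0 0 -0.5 0" --pt "-1 0 0 -0.5 0"

```text
clock: 12.68
tool_pos: [0.4937, 0.2275, 0.2437]
tool_rot: [3.138, -0.001, 1.606]
ft_force: [-0.0, 0.1, -0.7]
finger_gap: 0.0616
```

```bash
python3 go.py .5 .0 .24 1.597
python3 - <<'E'
from h import *
a=snapshot("scene")[:,:,::-1]
cv2.imwrite("pics/s2.png",zoom(a,190,480,280,560,2))
E
```

```text
12.675 [0.4937 0.2275 0.2437] [ 3.1382 -0.001   1.6065] [ 0.0834  0.2633 -0.7436  1.8403  0.1992  1.11   -0.696 ] 0.061647287735667 [-0.0055  0.1083 -0.7109]
unit shift [-0.91  -0.007  0.015] turn 0.003
```

View pics/s2.png

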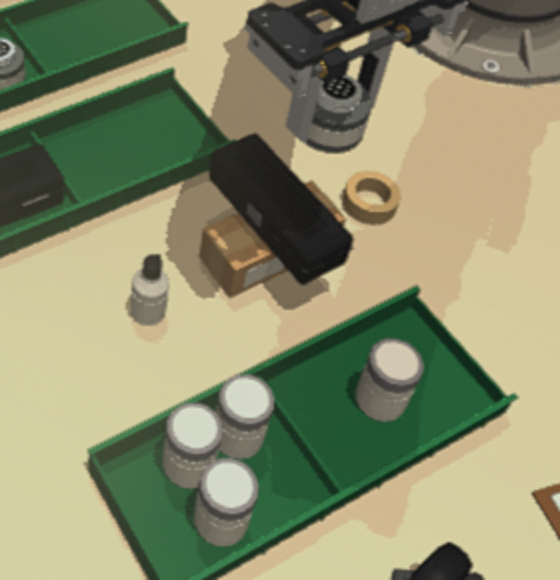

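move_arm --pt "-1 -0.12 0 0 0" --pt "-1 -0.25 0 0 0" --pt "-1 -0.4 0 0 0" --pt "-1 -0.55 0 0 0" --pt "-1 -0.7 0 0 0" --pt "-1 -0.85 0 0 0" --pt "-1 -0.95 -0.007 0 0.003"

```text
clock: 13.6
tool_pos: [0.499, -0.0124, 0.2404]
tool_rot: [-3.14, 0.0, 1.595]
ft_force: [0.2, -0.4, -1.6]
finger_gap: 0.0617
```

```bash
python3 go.py .5014 -.1987 .24 1.597
```

```text
13.6 [ 0.499  -0.0124  0.2404] [-3.1402  0.      1.5955] [ 0.4552  0.1652 -0.6154  1.9358  0.108   1.0743 -0.1808] 0.06173309108760804 [ 0.182  -0.4148 -1.6335]
unit shift [-0.745 -0.009  0.002] turn -0.0005
```

move_arm --pt "-1 -0.12 0 0 0" --pt "-1 -0.25 0 0 0" --pt "-1 -0.4 -0.005 0 0" --pt "-1 -0.55 -0.009 0 0" --pt "-1 -0.68 -0.009 0 0" --pt "-1 -0.745 -0.009 0 0" --pt "-1 -0.745 -0.009 0 0" --pt "-1 -0.745 -0.009 0 0"

```text
clock: 14.6
tool_pos: [0.5024, -0.1953, 0.2411]
tool_rot: [-3.141, -0.001, 1.599]
ft_force: [0.9, 0.6, -0.6]
finger_gap: 0.062
```

```bash
python3 go.py .5014 -.1987 .026 1.597
```

```text
14.6 [ 0.5024 -0.1953  0.2411] [-3.1414 -0.0006  1.5985] [ 0.6748  0.2199 -0.4871  1.861   0.1149  1.0886  0.172 ] 0.0619509126879031 [ 0.9284  0.6298 -0.6319]
unit shift [-0.013 -0.004  0.86 ] turn 0.0005
```

move_arm --pt "-1 -0.01 -0.004 0.12 0" --pt "-1 -0.013 -0.004 0.25 0" --pt "-1 -0.013 -0.004 0.38 0" --pt "-1 -0.013 -0.004 0.5 0" --pt "-1 -0.013 -0.004 0.62 0" --pt "-1 -0.013 -0.004 0.74 0" --pt "-1 -0.013 -0.004 0.82 0" --pt "-1 -0.013 -0.004 0.85 0" --pt "-1 -0.013 -0.004 0.855 0" --pt "-1 -0.013 -0.004 0.855 0"

```text
clock: 15.85
tool_pos: [0.5019, -0.1999, 0.0283]
tool_rot: [3.141, 0.0, 1.597]
ft_force: [-0.1, -0.3, -1.6]
finger_gap: 0.0622
```

```bash
python3 go.py .5014 -.1987 .0245 1.597
```

```text
15.85 [ 0.5019 -0.1999  0.0283] [3.1406 0.0003 1.5974] [ 0.5915  0.4929 -0.4078  2.0342  0.3066  0.6713  0.0117] 0.06223163926391944 [-0.1422 -0.3131 -1.5779]
unit shift [ 0.005 -0.002  0.015] turn 0.0001
```

move_arm --pt "-1 0.003 0 0.006 0" --pt "-1 0.003 0 0.011 0" --pt "-1 0.003 0 0.014 0" --pt "-1 0.003 0 0.014 0"

```text
clock: 16.35
tool_pos: [0.5015, -0.1994, 0.0246]
tool_rot: [3.141, 0.0, 1.597]
ft_force: [-2.5, 0.9, 10.2]
finger_gap: 0.0617
```

Contact with the floor (10 N). Release and rise.

move_arm --pt "0.95 0 0 0 0" --pt "0.95 0 0 0 0" --pt "0.95 0 0 0 0" --pt "0.95 0 0 0 0" --pt "0.95 0 0 -0.1 0" --pt "0.95 0 0 -0.3 0" --pt "1 0 0 -0.5 0" --pt "1 0 0 -0.75 0" --pt "1 0 0 -0.75 0"

```text
clock: 17.48
tool_pos: [0.5035, -0.1999, 0.2161]
tool_rot: [3.135, 0.003, 1.597]
ft_force: [0.1, -0.7, -1.2]
finger_gap: 0.0938
```

```bash
python3 go.py .493 .03 .2 1.608
python3 - <<'E'
from h import *
cv2.imwrite("pics/w3.png",snapshot("wrist")[:,:,::-1])
E
```

```text
17.475 [ 0.5035 -0.1999  0.2161] [3.1349 0.0032 1.5968] [ 0.6827  0.2455 -0.493   1.8893  0.1363  1.0319  0.1587] 0.09380239803598847 [ 0.1092 -0.718  -1.159 ]
unit shift [ 0.92  -0.018  0.064] turn -0.0036
```

move_arm --pt "1 0.2 0 0 0" --pt "1 0.4 0 0 0" --pt "1 0.6 -0.01 0 0" --pt "1 0.8 -0.018 0 -0.003" --pt "1 0.95 -0.018 0 -0.003" --pt "1 0.95 -0.018 0 -0.003" --pt "1 0.95 -0.018 0 -0.003"

```text
clock: 18.4
tool_pos: [0.4902, 0.0373, 0.2106]
tool_rot: [-3.14, 0.0, 1.606]
ft_force: [0.7, -1.2, -0.2]
finger_gap: 0.0938
```

move_arm --pt "1 0.2 0 0 0" --pt "1 0.3 0 0 0" --pt "1 0.4 0 0 0" --pt "1 0.4 0 0 0" --pt "1 0.4 0 0 0"

```text
clock: 19.02
tool_pos: [0.4872, 0.1364, 0.211]
tool_rot: [-3.141, 0.0, 1.605]
ft_force: [-0.9, -0.3, 0.2]
finger_gap: 0.0938
```

```bash
python3 go.py .494 .187 .072 1.608
python3 - <<'E'
from h import *
i=camera_info("wrist"); np.save("w4.npy",i['pose']);a=snapshot("wrist")[:,:,::-1]; cv2.imwrite("pics/w4.png",a)
P=np.array([.4937,.187,.096]);y=1.608;R=np.array([[np.cos(y),-np.sin(y)],[np.sin(y),np.cos(y)]])
print(proj(i,[[*(P[:2]+R@[u,v]),.096] for u,v in((.082,.03),(.082,-.03),(-.082,-.03),(-.082,.03))]))
cv2.imwrite("pics/w4z.png",zoom(a,40,340,180,450,2))
E
```

```text
19.025 [0.4872 0.1364 0.211 ] [-3.1408  0.0004  1.6049] [ 0.2251  0.2244 -0.7073  1.9532  0.1702  1.0241 -0.5248] 0.09384687978348799 [-0.8648 -0.2502  0.1896]
unit shift [0.201 0.034 0.556] turn -0.001
[[278.3421  44.1151]
 [369.4698  43.7871]
 [361.0638 275.4965]
 [284.1567 275.7008]]
```

View pics/w4z.png

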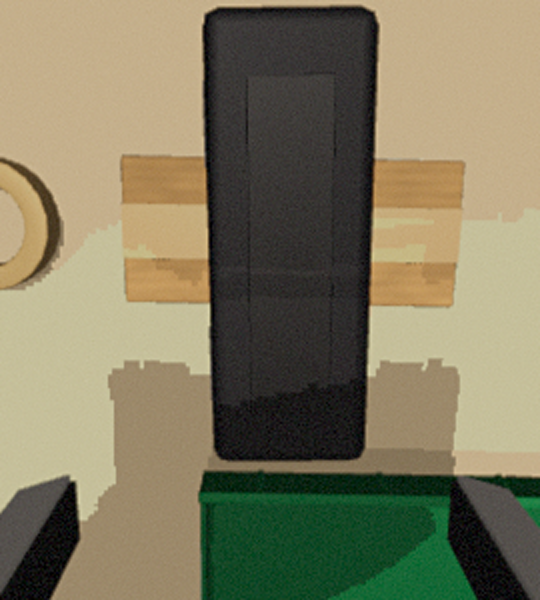

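move_arm --pt "1 0.1 0.02 0 0" --pt "1 0.206 0.036 0.05 -0.001" --pt "1 0.206 0.036 0.15 -0.001" --pt "1 0.206 0.036 0.25 -0.001" --pt "1 0.206 0.036 0.35 -0.001" --pt "1 0.206 0.036 0.45 -0.001" --pt "1 0.206 0.036 0.52 -0.001" --pt "1 0.206 0.036 0.552 -0.001" --pt "1 0.206 0.036 0.552 -0.001" --squeeze 25

```text
clock: 20.2
tool_pos: [0.4943, 0.1896, 0.0735]
tool_rot: [-3.141, 0.0, 1.609]
ft_force: [1.1, 0.0, 0.6]
finger_gap: 0.0938
```

move_arm --pt "-1 0 0 0 0" --pt "-1 0 0 0 0" --pt "-1 0 0 0 0" --pt "-1 0 0 0 0" --pt "-1 0 0 0 0" --pt "-1 0 0 0 0"

```text
clock: 20.95
tool_pos: [0.4943, 0.1898, 0.0737]
tool_rot: [3.141, -0.0, 1.61]
ft_force: [-1.4, -0.8, 5.1]
finger_gap: 0.06
```

move_arm --pt "-1 0 0 -0.03 0" --pt "-1 0 0 -0.1 0" --pt "-1 0 0 -0.2 0" --pt "-1 0 0 -0.3 0" --pt "-1 0 0 -0.4 0" --pt "-1 0 0 -0.5 0" --pt "-1 0 0 -0.5 0"

```text
clock: 21.82
tool_pos: [0.495, 0.1902, 0.2008]
tool_rot: [3.138, -0.001, 1.61]
ft_force: [-0.8, -0.1, -1.1]
finger_gap: 0.0603
```

```bash
python3 go.py .55 .01 .2 .0192
python3 - <<'E'
from h import *
cv2.imwrite("pics/s3.png",zoom(snapshot("scene")[:,:,::-1],150,450,220,580,2))
E
```

```text
21.825 [0.495  0.1902 0.2008] [ 3.138  -0.0007  1.6095] [ 0.1327  0.2832 -0.7273  1.9165  0.2214  1.0186 -0.6526] 0.06032383585056296 [-0.7668 -0.1057 -1.0881]
unit shift [-0.729  0.192  0.003] turn 0.5062
```

View pics/s3.png

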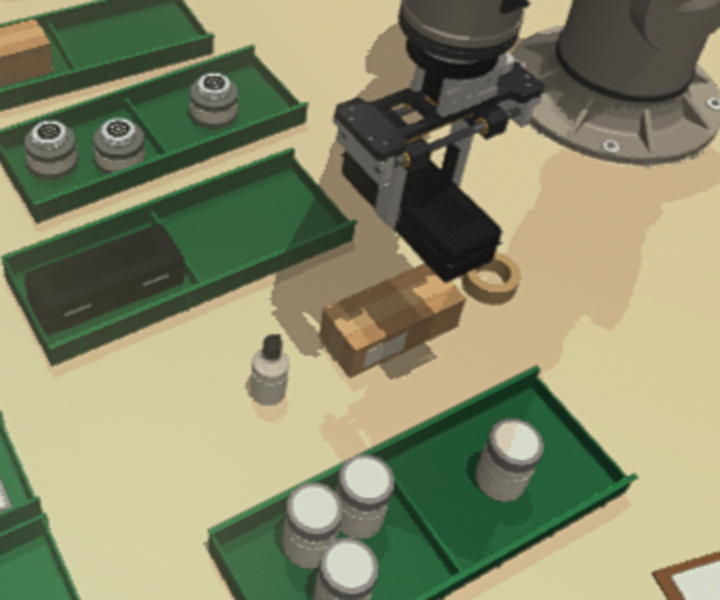

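move_arm --pt "-1 -0.08 0.02 0 0.04" --pt "-1 -0.16 0.04 0 0.09" --pt "-1 -0.24 0.06 0 0.14" --pt "-1 -0.32 0.08 0 0.19" --pt "-1 -0.4 0.1 0 0.24" --pt "-1 -0.48 0.12 0 0.29" --pt "-1 -0.56 0.14 0 0.34" --pt "-1 -0.64 0.17 0 0.39" --pt "-1 -0.7 0.19 0 0.44" --pt "-1 -0.73 0.19 0 0.49"

```text
clock: 23.12
tool_pos: [0.5484, 0.0082, 0.1973]
tool_rot: [3.142, 0.002, 0.064]
ft_force: [-0.4, 0.2, -2.2]
finger_gap: 0.06
```

```bash
python3 go.py .56 0 .2 .0192
```

```text
23.125 [0.5484 0.0082 0.1973] [3.1416 0.0018 0.0642] [ 0.1881  0.2683 -0.3775  1.894   0.116   1.0023 -1.7465] 0.060034999330889086 [-0.4444  0.1817 -2.2376]
unit shift [ 0.044  0.036 -0.011] turn 0.0143
```

move_arm --pt "-1 0.02 0.02 0 0.01" --pt "-1 0.044 0.036 0 0.0143" --pt "-1 0.044 0.036 0 0.0143" --pt "-1 0.044 0.036 0 0.0143"

```text
clock: 23.62
tool_pos: [0.5603, 0.0013, 0.1983]
tool_rot: [-3.141, 0.0, 0.027]
ft_force: [0.2, 0.1, -1.8]
finger_gap: 0.0599
```

```bash
python3 go.py .56 0 .031 .0192
python3 - <<'E'
from h import *
cv2.imwrite("pics/w5.png",snapshot("wrist")[:,:,::-1])
E
```

```text
23.625 [0.5603 0.0013 0.1983] [-3.1414  0.0003  0.0269] [ 0.1894  0.2844 -0.3655  1.8692  0.1184  1.0093 -1.7698] 0.0599339643627115 [ 0.2322  0.1316 -1.8381]
unit shift [-0.001  0.005  0.669] turn 0.0024
```

View pics/w5.png

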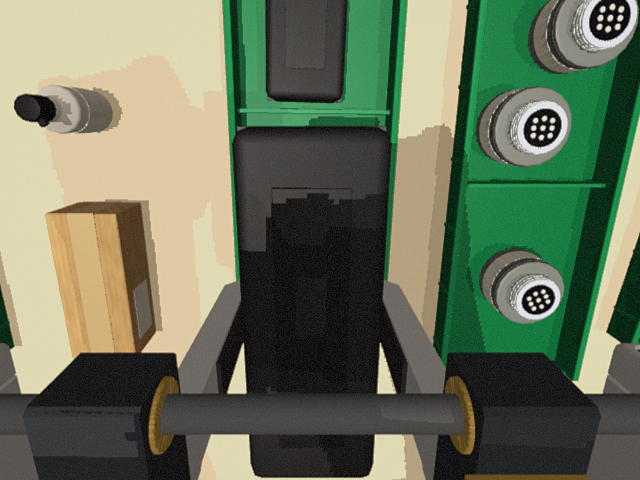

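Run:
```python
from h import *
i=camera_info("wrist"); w=unproj(i,[[235,130],[390,130],[373,472],[252,472]],.2206);print(w,w.mean(0))
print(unproj(i,[[310,111]],.022))  # divider
```

```text
[[ 0.6404  0.0298  0.2206]
 [ 0.6419 -0.0254  0.2206]
 [ 0.4868 -0.0306  0.2206]
 [ 0.4853  0.0264  0.2206]] [0.5636 0.0001 0.2206]
[[0.6531 0.004  0.022 ]]
```

move_arm --pt "-1 0 0.005 0.1 0.0024" --pt "-1 0 0.005 0.2 0.0024" --pt "-1 0 0.005 0.3 0.0024" --pt "-1 0 0.005 0.39 0.0024" --pt "-1 0 0.005 0.39 0.0024"

```text
clock: 24.3
tool_pos: [0.5593, -0.0001, 0.0998]
tool_rot: [-3.141, 0.003, 0.019]
ft_force: [-1.0, 0.3, -1.7]
finger_gap: 0.0598
```

```bash
python3 go.py .557 0 .030 .0192
```

```text
24.3 [ 0.5593 -0.0001  0.0998] [-3.1414  0.0027  0.0186] [ 0.1651  0.4019 -0.3432  1.9539  0.1806  0.8179 -1.8294] 0.059810847503490736 [-0.9628  0.3301 -1.6765]
unit shift [-0.009 -0.001  0.279] turn -0.0002
```

move_arm --pt "-1 -0.009 0 0.05 0" --pt "-1 -0.009 0 0.12 0" --pt "-1 -0.009 0 0.2 0" --pt "-1 -0.009 0 0.25 0" --pt "-1 -0.009 0 0.27 0" --pt "-1 -0.009 0 0.28 0" --pt "-1 -0.009 0 0.287 0" --pt "-1 -0.009 0 0.287 0"

```text
clock: 25.3
tool_pos: [0.5583, -0.0003, 0.0295]
tool_rot: [-3.142, -0.0, 0.018]
ft_force: [1.0, -0.1, -1.3]
finger_gap: 0.0597
```

move_arm --pt "-1 0 0 0.003 0" --pt "-1 0 0 0.006 0" --pt "-1 0 0 0.008 0" --pt "-1 0 0 0.008 0"

```text
clock: 25.8
tool_pos: [0.5582, -0.0003, 0.0277]
tool_rot: [3.141, -0.0, 0.018]
ft_force: [-2.8, -1.0, 8.7]
finger_gap: 0.0599
```

move_arm --pt "0.6 0 0 0 0" --pt "0.6 0 0 0 0" --pt "0.6 0 0 0 0" --pt "0.6 0 0 0 0" --pt "0.6 0 0 -0.1 0" --pt "0.6 0 0 -0.25 0" --pt "0.6 0 0 -0.45 0" --pt "1 0 0 -0.65 0" --pt "1 0 0 -0.65 0"

```text
clock: 26.92
tool_pos: [0.5601, -0.0001, 0.1935]
tool_rot: [3.141, -0.006, 0.017]
ft_force: [-0.2, -0.0, -0.3]
finger_gap: 0.0919
```

```bash
python3 go.py .496 .15 .2 .03
```

```text
26.925 [ 0.5601 -0.0001  0.1935] [ 3.1415 -0.0062  0.0175] [ 0.1946  0.2859 -0.3689  1.8793  0.123   0.992  -1.7808] 0.09191620653239874 [-0.1798 -0.0307 -0.2609]
unit shift [-0.246 -0.605 -0.026] turn -0.004
```

move_arm --pt "1 -0.08 -0.2 0 0" --pt "1 -0.16 -0.4 0 0" --pt "1 -0.25 -0.6 0 -0.003" --pt "1 -0.35 -0.75 0 -0.003" --pt "1 -0.35 -0.77 0 -0.003" --pt "1 -0.35 -0.77 0 -0.003" --pt "1 -0.35 -0.77 0 -0.003"

```text
clock: 27.8
tool_pos: [0.4678, 0.1894, 0.1894]
tool_rot: [3.141, 0.0, 0.025]
ft_force: [-0.5, -0.3, 1.1]
finger_gap: 0.0938
```

```bash
python3 go.py .496 .192 .025 .03
python3 - <<'E'
from h import *
i=camera_info("wrist"); cv2.imwrite("pics/w6.png",snapshot("wrist")[:,:,::-1])
t=camera_info("top"); a=snapshot("top")[:,:,::-1];cv2.imwrite("pics/t3.png",a)
P=np.array([.4962,.1925]);y=.03;R=np.array([[np.cos(y),-np.sin(y)],[np.sin(y),np.cos(y)]])
print(proj(i,[[*(P+R@[u,v]),.05] for u,v in((.07,.03),(.07,-.03),(-.07,-.03),(-.07,.03))]))
E
```

```text
27.8 [0.4678 0.1894 0.1894] [3.1413 0.0005 0.0254] [-0.0751  0.217  -0.4939  1.9886  0.1245  0.9654 -2.1757] 0.0938475601735506 [-0.5451 -0.2809  1.1318]
unit shift [ 0.113 -0.008  0.657] turn -0.0015
[[266.1197 101.7808]
 [346.709  101.3897]
 [343.1536 276.2431]
 [272.4171 276.5741]]
```

View pics/w6.png

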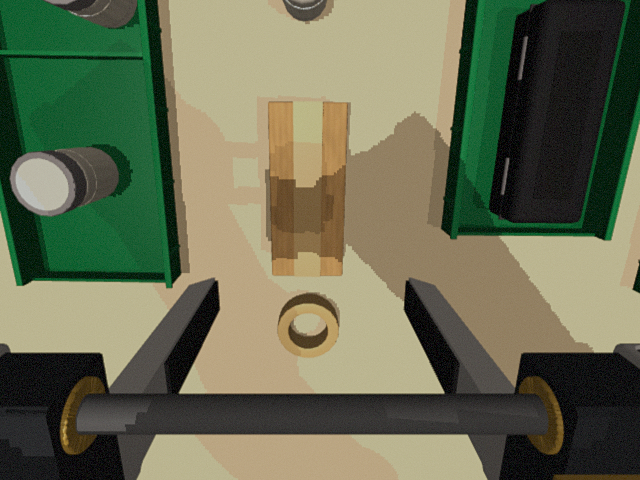

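move_arm --pt "1 0.06 -0.006 0.06 0" --pt "1 0.113 -0.008 0.18 0" --pt "1 0.113 -0.008 0.3 0" --pt "1 0.113 -0.008 0.42 0" --pt "1 0.113 -0.008 0.54 0" --pt "1 0.113 -0.008 0.62 0" --pt "1 0.113 -0.008 0.655 0" --pt "1 0.113 -0.008 0.655 0"

```text
clock: 28.9
tool_pos: [0.4955, 0.1931, 0.0258]
tool_rot: [3.141, 0.001, 0.027]
ft_force: [0.3, 0.1, 0.5]
finger_gap: 0.0936
```

move_arm --pt "-1 0 0 0 0" --pt "-1 0 0 0 0" --pt "-1 0 0 0 0" --pt "-1 0 0 0 0" --pt "-1 0 0 0 0" --pt "-1 0 0 0 0"

```text
clock: 29.65
tool_pos: [0.4956, 0.1934, 0.0263]
tool_rot: [-3.142, -0.0, 0.027]
ft_force: [-1.5, -1.0, 6.0]
finger_gap: 0.0599
```

move_arm --pt "-1 0 0 -0.03 0" --pt "-1 0 0 -0.1 0" --pt "-1 0 0 -0.2 0" --pt "-1 0 0 -0.32 0" --pt "-1 0 0 -0.44 0" --pt "-1 0 0 -0.56 0" --pt "-1 0 0 -0.66 0" --pt "-1 0 0 -0.66 0"

```text
clock: 30.65
tool_pos: [0.4962, 0.1939, 0.1934]
tool_rot: [-3.14, -0.004, 0.027]
ft_force: [0.2, -0.8, -3.6]
finger_gap: 0.06
```

move_arm --pt "-1 0.02 0.12 0 0" --pt "-1 0.04 0.25 0 0" --pt "-1 0.06 0.4 0 0.004" --pt "-1 0.08 0.55 0 0.008" --pt "-1 0.1 0.7 0 0.012" --pt "-1 0.1 0.85 0 0.016" --pt "-1 0.1 0.95 0 0.02"

```text
clock: 31.52
tool_pos: [0.5261, -0.0452, 0.1901]
tool_rot: [3.141, 0.001, -0.037]
ft_force: [0.5, -0.1, -3.1]
finger_gap: 0.0598
```

```bash
python3 go.py .535 -.2 .2 -.058
```

```text
31.525 [ 0.5261 -0.0452  0.1901] [ 3.1415  0.0014 -0.0373] [ 0.2653  0.2398 -0.348   1.946   0.0981  0.9734 -1.737 ] 0.05984039572748071 [ 0.4732 -0.1177 -3.0876]
unit shift [ 0.059  0.618 -0.039] turn 0.0066
```

move_arm --pt "-1 0.01 0.12 0 0.002" --pt "-1 0.02 0.25 0 0.004" --pt "-1 0.03 0.4 0 0.0066" --pt "-1 0.04 0.55 0 0.0066" --pt "-1 0.05 0.7 0 0.0066" --pt "-1 0.05 0.85 0 0.0066" --pt "-1 0.05 0.95 0 0.0066"

```text
clock: 32.4
tool_pos: [0.5299, -0.2828, 0.1899]
tool_rot: [-3.141, 0.001, -0.058]
ft_force: [-0.2, 0.5, -3.7]
finger_gap: 0.0598
```

```bash
python3 go.py .535 -.388 .2 -.058
```

```text
32.4 [ 0.5299 -0.2828  0.1899] [-3.1413  0.0015 -0.0576] [ 0.5561  0.3444 -0.2161  1.795   0.0856  1.0127 -1.3215] 0.059762840029767623 [-0.2288  0.4762 -3.6778]
unit shift [ 0.045  0.419 -0.04 ] turn 0.0001
```

move_arm --pt "-1 0.01 0.12 0 0" --pt "-1 0.03 0.25 0 0" --pt "-1 0.045 0.36 0 0" --pt "-1 0.045 0.42 0 0" --pt "-1 0.045 0.42 0 0" --pt "-1 0.045 0.42 0 0"

```text
clock: 33.15
tool_pos: [0.5364, -0.3852, 0.1908]
tool_rot: [-3.141, 0.0, -0.055]
ft_force: [-0.2, 0.2, -2.5]
finger_gap: 0.0601
```

```bash
python3 go.py .535 -.388 .032 -.058
python3 - <<'E'
from h import *
i=camera_info("wrist"); cv2.imwrite("pics/w7.png",snapshot("wrist")[:,:,::-1])
s=sense();x,y,z=s['tool_pos'];print(proj(i,[[.535+.0965,-.388-.0056,.022],[x,y,z+.024]]))
np.save("w7.npy",i['pose'])
E
```

```text
33.15 [ 0.5364 -0.3852  0.1908] [-3.1408  0.0002 -0.0552] [ 0.6579  0.4341 -0.1772  1.6572  0.0845  1.0583 -1.1707] 0.06010056646407289 [-0.2289  0.1986 -2.4963]
unit shift [-0.005  0.012  0.635] turn 0.0009
[[314.1573 107.6199]
 [309.2871 334.3693]]
```

View pics/w7.png

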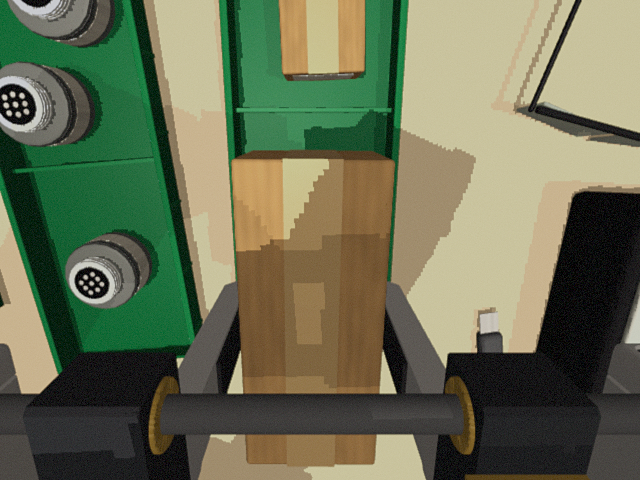

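move_arm --pt "-1 -0.005 0.01 0.1 0.001" --pt "-1 -0.005 0.01 0.2 0.001" --pt "-1 -0.005 0.01 0.3 0.001" --pt "-1 -0.005 0.01 0.4 0.001" --pt "-1 -0.005 0.01 0.5 0.001" --pt "-1 -0.005 0.01 0.58 0.001" --pt "-1 -0.005 0.01 0.62 0.001" --pt "-1 -0.005 0.01 0.632 0.001" --pt "-1 -0.005 0.01 0.632 0.001"

```text
clock: 34.33
tool_pos: [0.5352, -0.3892, 0.0335]
tool_rot: [3.141, -0.001, -0.06]
ft_force: [0.3, 0.8, -2.9]
finger_gap: 0.06
```

```bash
python3 go.py .535 -.388 .0303 -.058
```

```text
34.325 [ 0.5352 -0.3892  0.0335] [ 3.1413 -0.0006 -0.0596] [ 0.6478  0.6098 -0.1582  1.7605  0.1285  0.7806 -1.2041] 0.06002371103716969 [ 0.3405  0.8329 -2.8505]
unit shift [-0.001 -0.005  0.013] turn -0.0005
```

move_arm --pt "-1 0 -0.004 0.005 0" --pt "-1 0 -0.004 0.009 0" --pt "-1 0 -0.004 0.012 0" --pt "-1 0 -0.004 0.013 0" --pt "-1 0 -0.004 0.013 0"

```text
clock: 34.95
tool_pos: [0.535, -0.3881, 0.0304]
tool_rot: [3.141, -0.0, -0.06]
ft_force: [-2.3, 1.1, 5.2]
finger_gap: 0.06
```

move_arm --pt "0.6 0 0 0 0" --pt "0.6 0 0 0 0" --pt "0.6 0 0 0 0" --pt "0.6 0 0 0 0" --pt "0.6 0 0 -0.1 0" --pt "0.6 0 0 -0.25 0" --pt "0.6 0 0 -0.45 0" --pt "1 0 0 -0.7 0" --pt "1 0 0 -0.7 0"

```text
clock: 36.08
tool_pos: [0.537, -0.3894, 0.2102]
tool_rot: [3.138, -0.007, -0.06]
ft_force: [-0.2, 0.0, -0.9]
finger_gap: 0.0919
```

move_arm --pt "1 0 0.25 -0.1 0" --pt "1 0 0.5 -0.1 0" --pt "1 0 0.75 -0.1 0" --pt "1 0 1 -0.1 0" --pt "1 0 1 -0.1 0" --pt "1 0 1 -0.1 0"

```text
clock: 36.83
tool_pos: [0.5199, -0.6373, 0.2282]
tool_rot: [-3.14, 0.001, -0.06]
ft_force: [-0.5, 0.7, 0.0]
finger_gap: 0.0936
```

Run:
```python
from h import *
i=camera_info("top");a=snapshot("top")[:,:,::-1]; cv2.imwrite("pics/t4.png",a)
T=dict(tub=(.5034,.386,.074,.0056),case=(.5583,.0001,.05,.0192),can=(.5014,-.1987,.056,.0264),carton=(.535,-.3881,.054,-.0577))
S=dict(case=(.082,.03),carton=(.07,.03))
for n,(x,y,z,t) in T.items():
    print(n,proj(i,[x,y,z]))
b=zoom(a,220,335,120,540,3)[:, :]
b1=np.vstack([zoom(a,215,335,120,300,4)[:, :720]])
b2=zoom(a,215,335,290,540,3)
cv2.imwrite("pics/t4a.png",zoom(a,195,335,290,540,3.2)); cv2.imwrite("pics/t4b.png",zoom(a,210,330,120,290,4))
print(sense()['tool_pos'],sense()['clock'])
```

```text
tub [[152.3957 283.5375]]
case [[328.1705 253.8076]]
can [[418.6933 276.8265]]
carton [[503.2911 259.2385]]
[ 0.5206 -0.6364  0.229 ] 36.875
```

View pics/t4a.png

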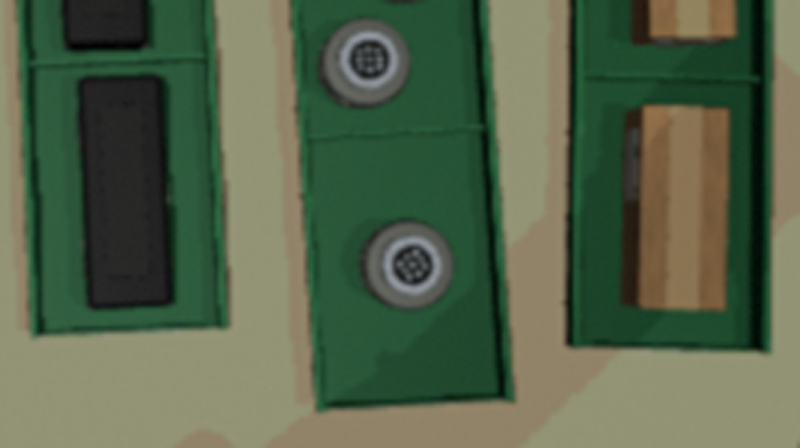

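View pics/t4b.png

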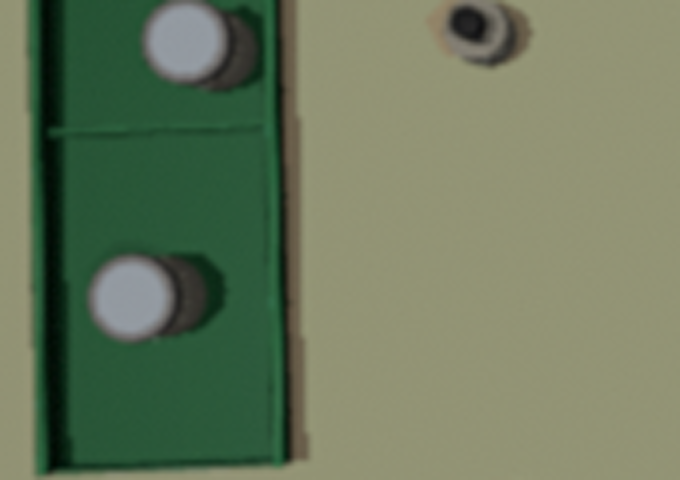

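```bash
python3 -c "
from workcell import *
print(sense()['clock'],job_done())"
```

```text
the job is handed in; nothing more can be done
36.875 None
```

The tub, canister, case and carton are each set down upright in the empty front part of their own kind's tray. I moved them in that order and handed in the job at 36.9 s on the robot's clock.

- **Placement:** in the final top picture, each piece's centre is within about 1 px (2–3 mm) of the fitted middle of its tray, against the 15 mm allowed. The case and carton lie lengthwise with their trays.
- **Contact:** the case, canister and carton were lowered until the wrist force showed floor contact (5–10 N) before release. The tub was released within about 1 mm of the floor by height, without a clear contact reading. It stands upright in the pictures.
- **Spray bottle:** I never touched it. It stands in the same place by eye in the last picture, but I did not measure it.
- **Disagreement between checks:** the wrist picture put the middle of the case tray about 1.5 mm nearer the robot than the top-camera fit did, and the held case a few millimetres ahead of the grip. I aimed between the two.
- **Final state:** the arm is raised, with its jaws empty and clear of everything. No check failed.

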